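# Key the printer's interlock and hold its guard open

### The arm

A 6-joint arm with a two-finger parallel gripper is mounted at the origin on the work surface. World frame = base frame: x ahead of the robot, y to its left, z up, the work surface at z = 0. Lengths are in m, angles in rad, forces in N, time in s.
With the tool pointing down it reaches from about 0.325 to 0.9 m from the base axis. Payload 6.1 kg.
Tool frame: the origin (TCP) lies midway between the tips of the shut fingers; the grasp point (between the pads) lies 19 mm behind it; y points along the fingers, z is the direction in which the jaws open and shut, and the axes are right-handed (so a half turn about y gives the same grasp; the last joint's range is limited). The gripper opens to 85 mm and grips with 20 to 120 N. Pads are 22 mm wide; open, the fingers measure 114 mm over their backs; the gripper's body (76 mm by 85 mm) begins 54 mm behind the grasp point. The pads swing forward as they close: fully open they stand 13 mm farther back than shut.
Start: joints at [-1.24, 0.22, 1.526, -0, 1.395, -0.126], TCP at [0.276, -0.561, 0.231] pointing down, gripper open.
Joint ranges: [-2.98, 2.98], [-0.91, 2.08], [0.09, 2.57], [-1.24, 4.39], [0.2, 2.65], [-2.68, 2.68]. Speed limits (rad/s): [2.57, 2.57, 3.01, 3.14, 3.14, 3.14].

### API

Orientations are given as a unit quaternion [x, y, z, w].
In Python, from workcell import arm, viewer, look_for gives the robot as it stands.
- The arm moves only by the tool carry_out, never from a script. Its argument "moves" is text: rows parted by semicolons, each of 4 numbers parted by spaces: the shift along the world's x, y, z in cm, then the turn about the world's z in rad. A call has 1 to 20 rows; each row is the pose to reach, as a shift and turn from the pose commanded when the call began; what a row does not reach only later rows make up. A row lasts 1/10 s, in which the tool goes at most 50 mm and 8.59 degrees, less where a joint would pass 70% of its speed; a pose out of reach is approached as far as the arm can. A call with a gripper value outside its range is refused whole. "fingers" is the opening, from 0 (shut) to 1 (fully open), set as the call begins (left out, the last holds). The fingers move at their own pace and stop on an object; "grip_force" is the grip in N (left out, the last holds). Time passes only in rows, so rows that repeat a pose let the fingers close. It gives the time, the measured TCP pose, the force and the opening at its end, in the units of the state.
- arm.get_obs(): the state, without advancing time (a new reading comes with each control period).
- viewer.snapshot(name): name is "scene" or "top"; returns (picture, depth): 480x640x3 uint8, blue, green, red; 480x640 float32, m along the optical axis (not along the pixel's ray), 0 where there is no reading.
- viewer.camera_info(name): a dict with "intrinsics" (3x3 intrinsics, pixels), "T" (4x4, takes a point from camera to world coordinates). Camera axes: x right, y up, looking along -z (the intrinsics and any distortion apply to the point x, -y, -z); pixel columns grow to the right and rows downward; lengths in m; the calibration is good to about 2 mm. A picture is of the moment at which its call begins. camera_info takes no time and is no camera call.
- arm.hand_in(): hands the job in, once; it reports no verdict.
Trained networks look in the newest picture that a camera, given by its name, has taken for a name from the list of things; names that differ only in an ending like _2 or _b are one class to them, and where a whole thing is asked for, a point or a joint stands for the part that bears it (a point fixed in the world has none). Each returns a list of dicts, best first, with "conf" (0 to 1); they miss things now and then, are a little off and sometimes report something else, mostly with a low value. They report only what shows in the picture. A call takes as long as a camera call.
- look_for(camera, query): "extent" ([centre column, centre row, width, height] in pixels, round what is visible of it).
The state is a dict: "clock": time; "q": joint angles; "qd": joint speeds; "effort": joint torques, N m; "tcp_pos": TCP position; "eef_rot": TCP orientation; "wrist_force": force on the tool from outside, world axes, zero at the start; "torque": the same for the moment, N m; "opening": finger opening in m.
Only numpy, scipy, OpenCV 4.12 (cv2) and the standard library are available. Lean on these libraries where they do the work, as an engineer would, in place of code of your own. Each camera call takes 0.05 s, during which the arm holds its last target. There are 200 camera calls.

### The job

Take the gauge with the rectangular grip out of its stand and push its blade into the contact slot of the interlock block beside the printer until its shoulder sits flush on the block, and let it go. Then raise the printer's guard from shut and hold it still at 40 degrees open, to within 5 degrees, finishing while you are still holding it: it has no stay and must be carried by the gripper alone. Leave the round-gripped gauge and everything else on the bench where they are.

Things in the scene. Friction and masses are not known exactly. Their poses are not given: they have to be found in the camera images.
- printer: Bench bioprinter, fixed: 260 x 260 mm, 140 mm tall, clear side walls, pink posts, print bed and syringes inside. Origin: centre of its underside, on the bench; front faces its -x (roughly to the robot), +y is its left, z up. Its guard is hinged along the back: hinge axis along the printer's y at x = +90, z = 145 mm. A grey interlock block stands against its left side.
- slot (a point): Centre of the mouth of the contact slot in the flat top of the interlock block (top 60 x 60 mm, 100 mm above the bench; at x = -90, y = +165, z = 100 mm in the printer's frame). The slot goes straight down, 50 mm deep, 6 mm wide along the printer's x, 27 mm long along its y. Same axes as the printer.
- guard (a joint): Opening angle of the printer's guard, rad: 0 = shut and level, grows as its front edge rises (0.698 = 40 degrees; stop at 1.4). It has no stay and no spring: let go, it falls shut at once.
- cover: The guard: clear panel 210 (front to back) x 220 x 4 mm, pink edges, about 0.35 kg. On it stands a steel bar handle: round bar 12 mm thick, 90 mm long, parallel to the hinge, on two end posts. Origin: middle of the bar's axis, 35 mm above the panel, 25 mm behind its front edge; when shut 190 mm in front of the hinge axis and 38 mm above it. Axes as the printer's when shut; turns with the guard.
- stand: Aluminium gauge stand, fixed to the bench: block 60 (x) x 140 (y) x 50 mm tall with two through slots like the printer's (6 mm along x, 27 mm along y), at y = +35 and -35 mm. Origin: centre of its underside. The two gauges stand in it, either way about.
- gauge: Interlock gauge: steel blade 3 mm thick (x), 24 wide (y), 35 long, below a black rectangular grip 12 (x) x 36 (y) x 40 mm tall; 40 to 90 g. Origin: centre of the grip's underside (the shoulder), where the blade begins; grip up to z = +40, blade down to z = -35 mm. Starts upright in the stand, shoulder on the stand's top (50 mm above the bench), only the grip showing.
- round_gauge: Another gauge, not to be used: same length, but with a round black grip of 20 mm diameter on a 32 mm flange, 40 mm tall. Origin at its shoulder. Stands in the other slot of the stand.
- dishes: Bystander: stack of clear culture dishes, 93 mm across, 42 mm tall. Origin under its centre.
- syringe: Bystander: syringe lying on the bench, about 125 mm long, 18 mm thick. Origin under its barrel.
- jar: Bystander: glass jar, 60 mm across, 80 mm tall. Origin under its centre.
- tip_box: Bystander: pipette tip box, 85 x 120 x 58 mm. Origin under its centre.
- driver: Bystander: screwdriver lying on the bench, handle to its -x.
- wrench: Bystander: wrench lying on the bench, handle to its -x.
- bottle: Bystander: amber bottle, 66 mm across, 130 mm tall. Origin under its centre.

How it is judged:
By the outcome, as a careful person would: the job done as asked, in the order asked, and still so for the second after the job is handed in, while the arm keeps its last pose, push and grip.
It also fails if it takes over 48 s, if anything falls off the work surface, if the arm or the gripper's body presses on something with over 40 N, if the wrist force passes 120 N, or if a joint passes its speed limit or range.

## Working session

There is one attempt and no reset: what is moved stays moved. The work goes in short steps, Python scripts to look and compute and a tool call to move; the robot and the scene stay as the last step left them, time stands still between calls to the robot, and variables do not carry over. Pictures are saved under pics/ and viewed, on a budget of 10 in all, crops included, one or two more only if the job needs it, and the job is handed in when it is done.

Besides the shell and the picture viewer there is one more tool, called after "Emit:" as name(argument=value, ...), one argument or row to a line, values as JSON. carry_out: Moves the arm, as the interface text tells. Its arguments: {"type":"object","properties":{"moves":{"type":"string"},"fingers":{"type":"number"},"grip_force":{"type":"number"}},"required":["moves"]}

```bash
ls; mkdir -p pics
cat > h.py <<'E'
import numpy as np, cv2
from workcell import arm, viewer, look_for
def cam(n):
    i=viewer.camera_info(n); return np.array(i["intrinsics"]),np.array(i["T"])
def cloud(n,d):
    K,T=cam(n); v,u=np.mgrid[:480,:640]
    P=np.stack([(u-K[0,2])/K[0,0]*d,-(v-K[1,2])/K[1,1]*d,-d],-1)
    W=P@T[:3,:3].T+T[:3,3]; W[d==0]=np.nan; return W
def proj(n,p):
    K,T=cam(n); c=(np.atleast_2d(p)-T[:3,3])@T[:3,:3]
    return np.stack([K[0,0]*c[:,0]/-c[:,2]+K[0,2],K[1,1]*-c[:,1]/-c[:,2]+K[1,2]],-1)
E
python3 - <<'E'
from h import *
print(arm.get_obs()); 
for n in("scene","top"):
    im,d=viewer.snapshot(n); np.savez(n+"0.npz",im=im,d=d); cv2.imwrite(f"pics/{n}0.png",im)
    W=cloud(n,d); print(viewer.camera_info(n))
    for q in ("printer","slot","guard","cover","stand","gauge","round_gauge","bottle","jar","tip_box"):
        r=look_for(n,q)[:2]
        for e in r:
            u,v,w,h=e["extent"]; print(n,q,round(e["conf"],2),np.round(e["extent"]),np.round(W[int(v),int(u)],3))
E
```

```text
pics
{'clock': 0.0, 'q': array([-1.24007067e+00,  2.21231812e-01,  1.52759732e+00, -1.99277976e-05,
        1.39470750e+00, -1.26104983e-01]), 'qd': array([-0.00102401, -0.00012183,  0.000394  ,  0.00013936, -0.00046272,
       -0.00148706]), 'effort': array([ 3.00368720e-05, -4.96899998e+01, -3.89394128e+01, -1.99931310e-04,
        1.10849089e-02, -3.37706354e-05]), 'tcp_pos': array([ 0.27548213, -0.56034173,  0.23020302]), 'eef_rot': array([-0.16019145,  0.6894231 , -0.6880571 ,  0.16003726]), 'wrist_force': array([0.45744738, 0.92823387, 0.65890137]), 'torque': array([-0.0423477 , -0.02709049, -0.00426009]), 'opening': 0.08539503247999962}
{'intrinsics': array([[534.07939215,   0.        , 324.37090886],
       [  0.        , 534.07939215, 239.43346902],
       [  0.        ,   0.        ,   1.        ]]), 'T': array([[-3.12505091e-03, -7.00082774e-01,  7.14054861e-01,
         1.35013864e+00],
       [ 9.99988132e-01, -4.85667803e-03, -3.85212432e-04,
        -1.14498476e-02],
       [ 3.73761514e-03,  7.14045182e-01,  7.00089643e-01,
         9.34022205e-01],
       [ 0.0000000
[... 1289 characters left out ...]

top printer 0.88 [277. 216. 133. 118.] [0.591 0.112 0.146]
top slot 0.92 [276. 216. 138. 113.] [0.591 0.117 0.145]
top guard 0.93 [285. 222. 100.  94.] [0.578 0.093 0.146]
top cover 0.97 [288. 226.  99.  93.] [0.568 0.083 0.145]
top stand 0.84 [440. 253.  56.  28.] [ 0.514 -0.33   0.049]
top gauge 0.57 [447. 316.  72.  21.] [ 0.341 -0.356  0.023]
top round_gauge 0.44 [478. 213.  50.  36.] [nan nan nan]
top bottle 0.89 [175. 195.  30.  27.] [0.649 0.393 0.105]
top jar 0.69 [420. 178.  22.  26.] [ 0.715 -0.265  0.079]
top jar 0.65 [359. 302.  30.  32.] [ 0.371 -0.111  0.033]
top tip_box 0.8 [477. 213.  52.  34.] [ 0.626 -0.427  0.055]
top tip_box 0.23 [287. 224.  97.  93.] [0.573 0.085 0.149]
```

Run:
```python
from h import *
a=np.load("scene0.npz");t=np.load("top0.npz")
# compose: crops
c1=cv2.resize(t["im"][140:300,190:490],None,fx=2.66,fy=2.66,interpolation=cv2.INTER_CUBIC)
cv2.imwrite("pics/topc.png",c1)
c2=cv2.resize(a["im"][190:390,130:500],None,fx=2.15,fy=2.15,interpolation=cv2.INTER_CUBIC)
cv2.imwrite("pics/scc.png",c2)
W=cloud("top",t["d"]);S=cloud("scene",a["d"])
def rect(n,W,lo,hi):
    m=np.all((W>lo)&(W<hi),-1); p=W[m]; 
    if len(p)<5: print(n,"few",len(p)); return
    r=cv2.minAreaRect(p[:,:2].astype(np.float32)*1000); print(n,len(p),np.round(r[0],1),np.round(r[1],1),round(r[2],1),"medz",np.median(p[:,2]).round(4), "mean",p.mean(0).round(4))
for nm,X in(("top",W),("scene",S)):
    rect(nm+" standtop",X,[.44,-.43,.043],[.6,-.22,.056])
    rect(nm+" gaugetop",X,[.44,-.43,.075],[.6,-.33,.1])
    rect(nm+" roundtop",X,[.44,-.33,.075],[.6,-.22,.1])
    rect(nm+" block",X,[.4,.17,.093],[.75,.33,.107])
    rect(nm+" cover",X,[.4,-.1,.135],[.8,.3,.158])
    rect(nm+" handle",X,[.4,-.1,.170],[.8,.3,.2])
```

```text
top standtop 986 [ 541.5 -343.8] [166.9 120.6] 87.5 medz 0.0499 mean [ 0.5148 -0.3312  0.0499]
top gaugetop 69 [ 509.8 -363.8] [35.1 11.1] 90.0 medz 0.0888 mean [ 0.5097 -0.3635  0.0887]
top roundtop 49 [ 513.3 -293.7] [16.5 17.5] 2.0 medz 0.0894 mean [ 0.5132 -0.293   0.0884]
top block 518 [594.4 246.2] [ 78.3 213.3] 83.4 medz 0.0996 mean [0.538  0.2574 0.0996]
top cover 8975 [595.8  86.2] [260.5 259.8] 81.9 medz 0.1461 mean [0.5985 0.0857 0.1455]
top handle 192 [496.6 100.4] [101.1  11.8] 81.6 medz 0.1873 mean [0.4964 0.0999 0.1871]
scene standtop 1084 [ 540.4 -342.5] [165.2 121.6] 87.1 medz 0.0498 mean [ 0.5223 -0.3259  0.0498]
scene gaugetop 130 [ 513.1 -363.3] [37.5 16.3] 78.9 medz 0.0879 mean [ 0.5143 -0.3631  0.0859]
scene roundtop 83 [ 516.7 -293.8] [18.2 21.8] 86.7 medz 0.0879 mean [ 0.5183 -0.2928  0.0858]
scene block 698 [621.5 228.1] [ 83.7 262.7] 74.1 medz 0.0993 mean [0.5553 0.2516 0.0992]
scene cover 11392 [597.6  85.5] [259.1 263.4] 81.7 medz 0.1464 mean [0.6141 0.085  0.1452]
scene handle 292 [500.1 101. ] [99.8 15.4] 80.7 medz 0.1859 mean [0.5011 0.1004 0.1848]
```

View pics/topc.png

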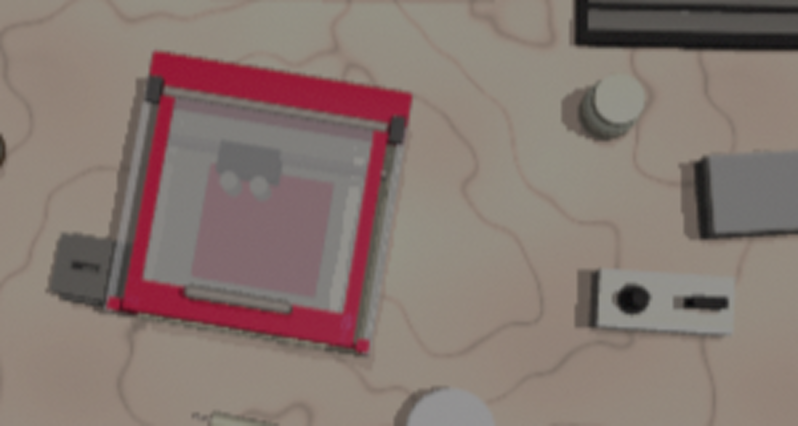

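View pics/scc.png

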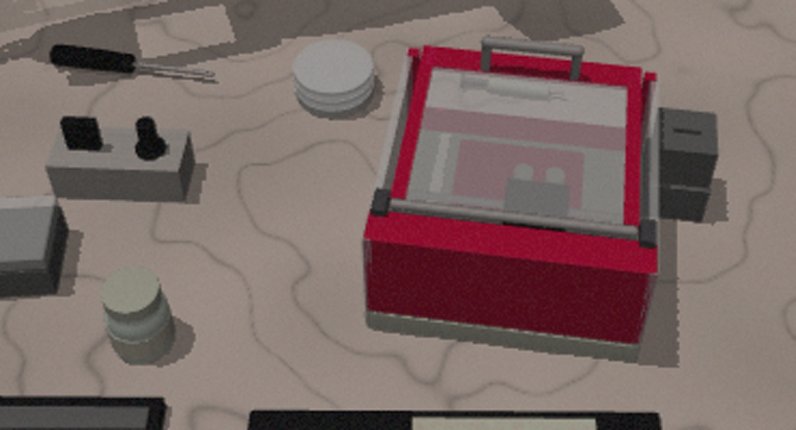

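The top view shows the stand with the round grip at crop (632,298) and the rectangular one at (705,302). The printer is yawed about -8°, with its slot mouth at (85,266) and its handle bar at (240,298). I'll refine the slot and yaw values next.

```bash
cat >> h.py <<'E'
def onplane(n,uv,z):
    K,T=cam(n); d=T[:3,:3]@np.array([(uv[0]-K[0,2])/K[0,0],-(uv[1]-K[1,2])/K[1,1],-1]); return T[:3,3]+d*(z-T[2,3])/d[2]
def dark(n,im,c,z,r,thr):
    # dark blob near world point c on plane z: centre and long-axis direction in world
    u,v=proj(n,c)[0]; g=cv2.cvtColor(im,cv2.COLOR_BGR2GRAY).astype(float)
    vv,uu=np.mgrid[int(v-r):int(v+r)+1,int(u-r):int(u+r)+1]; s=g[vv,uu]; bg=np.median(s)
    w=np.clip(bg-thr-s,0,None).ravel(); P=np.array([onplane(n,q,z)[:2] for q in zip(uu.ravel(),vv.ravel())])
    m=(w[:,None]*P).sum(0)/w.sum(); C=((P-m)*w[:,None]).T@(P-m)/w.sum(); e,V=np.linalg.eigh(C); a=V[:,1]*np.sign(V[1,1])
    return m,np.degrees(np.arctan2(-a[0],a[1])),np.sqrt(e*12)
E
python3 - <<'E'
from h import *
from scipy.spatial.transform import Rotation as R
for n in("top","scene"):
    f=np.load(n+"0.npz"); W=cloud(n,f["d"])
    print(n,"slot",*dark(n,f["im"],[.530,.262,.1],.1,9,8))
    def fit(lab,lo,hi):
        p=W[np.all((W>lo)&(W<hi),-1)][:,:2]; r=cv2.minAreaRect((p*1000).astype(np.float32)); print(lab,len(p),np.round(r,1) if 0 else (np.round(r[0],1),np.round(r[1],1),round(r[2],1)))
    fit("block",[.48,.225,.095],[.58,.32,.104]); fit("stand",[.46,-.42,.045],[.58,-.24,.054])
    p=W[np.all((W>[.4,0,.17])&(W<[.6,.2,.2]),-1)]; l=cv2.fitLine(p[:,:2].astype(np.float32),cv2.DIST_L2,0,.01,.01).ravel(); print("bar yaw",np.degrees(np.arctan(-l[0]/l[1])),l[2:])
print(R.from_quat(arm.get_obs()["eef_rot"]).as_matrix())
E
```

```text
top slot [0.52913714 0.26172256] -16.459003700808378 [0.01162724 0.03625977]
block 409 (array([530.5, 263.6]), array([58.1, 59.7]), 82.0)
stand 832 (array([ 511.9, -329.3]), array([140.6,  60.2]), 87.5)
bar yaw -8.206135 [0.49640933 0.0999012 ]
scene slot [0.53294196 0.26141134] -8.722912121543771 [0.00552883 0.02714315]
block 562 (array([531.3, 263.1]), array([59.3, 66.2]), 80.9)
stand 957 (array([ 513.5, -328.9]), array([140.8,  66.7]), 87.1)
bar yaw -8.354343 [0.50109833 0.10042386]
[[-8.97463637e-01  1.33494222e-05  4.41088449e-01]
 [-4.41088449e-01 -1.00454727e-05 -8.97463637e-01]
 [-7.54967909e-06 -1.00000000e+00  1.49037224e-05]]
```

Emit:
carry_out(
  moves="5 4.2 0 0.14; 10 8.4 -1 0.28; 15 12.6 -2 0.43; 20 16.8 -3 0.57; 23.4 19.7 -4 0.71; 23.4 19.7 -5 0.86; 23.4 19.7 -6 1.0; 23.4 19.7 -7 1.066; 23.4 19.7 -8 1.066; 23.4 19.7 -10.5 1.066; 23.4 19.7 -13 1.066; 23.4 19.7 -15 1.066; 23.4 19.7 -16.5 1.066; 23.4 19.7 -17.3 1.066; 23.4 19.7 -17.3 1.066; 23.4 19.7 -17.3 1.066",
  fingers=1,
)

```text
clock: 2.7
tcp_pos: [0.5101, -0.3645, 0.0592]
eef_rot: [0.488, -0.512, 0.512, -0.488]
wrist_force: [0.2, -0.4, 0.2]
opening: 0.0853
```

Emit:
carry_out(
  moves="0 0 -0.1 0; 0 0 -0.1 0; 0 0 -0.1 0; 0 0 -0.1 0; 0 0 -0.1 0; 0 0 -0.1 0; 0 0 -0.1 0; 0 0 -0.1 0; 0 0 -0.1 0; 0 0 -0.1 0",
  fingers=0,
  grip_force=60,
)

```text
clock: 3.7
tcp_pos: [0.5099, -0.3641, 0.0576]
eef_rot: [0.488, -0.512, 0.512, -0.488]
wrist_force: [0.4, -0.1, 2.8]
opening: 0.0112
```

Emit:
carry_out(
  moves="0 0 1 0; 0 0 2 0; 0 0 4 0; 0 0 7 0; 0 0 11 0; 0 0 15 0; 0 0 19 0; 0 0 22 0; 0 0 23.5 0; 0 0 23.5 0; 0 0 23.5 0; 0 0 23.5 0",
)

```text
clock: 4.9
tcp_pos: [0.5088, -0.3631, 0.2894]
eef_rot: [-0.488, 0.513, -0.51, 0.488]
wrist_force: [-0.5, 0.5, -0.0]
opening: 0.0113
```

Emit:
carry_out(
  moves="0 2 0 0; 0 5 0 0; 0 9 0 0; 0 13 0 0; 0 17 0 0; 0 21 0 0; 0.2 25 0 0; 0.4 29 0 0; 0.6 33 0 0; 0.8 37 0 0; 1.0 41 0 -0.02; 1.2 45 0 -0.04; 1.4 49 0 -0.06; 1.6 53 0 -0.08; 1.8 57 0 -0.096; 2 60 0 -0.096; 2.05 62 0 -0.096; 2.05 62.6 0 -0.096; 2.05 62.6 0 -0.096; 2.05 62.6 0 -0.096",
)

```text
clock: 6.9
tcp_pos: [0.5299, 0.2611, 0.2913]
eef_rot: [-0.463, 0.535, -0.535, 0.462]
wrist_force: [-0.1, 0.6, -0.8]
opening: 0.011
```

Emit:
carry_out(
  moves="0 0 -3 0; 0 0 -6 0; 0 0 -9 0; 0 0 -11 0; 0 0 -12.5 0; 0 0 -13 0; 0 0 -13 0; 0 0 -13 0",
)

```text
clock: 7.7
tcp_pos: [0.5311, 0.2621, 0.1637]
eef_rot: [0.462, -0.534, 0.535, -0.463]
wrist_force: [-0.8, 0.2, 0.2]
opening: 0.0107
```

Run:
```python
from h import *
from scipy.spatial.transform import Rotation as R
o=arm.get_obs(); j=R.from_quat(o["eef_rot"]).as_matrix(); print(o["clock"],o["tcp_pos"],o["opening"],o["wrist_force"],o["q"]); print("jaw yaw",np.degrees(np.arctan2(j[1,2],j[0,2])),j[:,1])
out=[]
for n in("scene","top"):
    im,d=viewer.snapshot(n); np.savez(n+"1.npz",im=im,d=d)
    u,v=proj(n,[.53,.262,.13])[0].astype(int); print(n,u-45,v-45)
    out.append(cv2.resize(im[v-45:v+45,u-45:u+45],(400,400),interpolation=cv2.INTER_CUBIC))
cv2.imwrite("pics/over.png",np.hstack(out))
```

```text
7.7 [0.53108386 0.26207486 0.16367388] 0.010658167033768113 [-0.79131759  0.22022204  0.15717647] [ 3.25322326e-01  1.97471863e-01  1.68361085e+00 -4.25197588e-05
  1.25843714e+00  4.69702802e-01]
jaw yaw -8.271693897783233 [ 1.97701071e-03  6.24156889e-04 -9.99997851e-01]
scene 406 195
top 174 193
```

View pics/over.png

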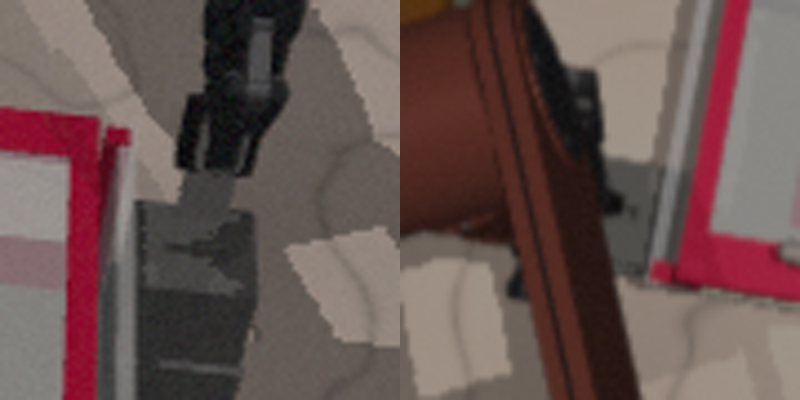

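The scene crop shows the blade just above the block, with its tip at about (205,205) and the slot at (195,250). They look aligned to within a few mm. I'll measure the scene camera's bias using the held blade.

Run:
```python
from h import *
o=arm.get_obs(); f=np.load("scene1.npz"); W=cloud("scene",f["d"]); t=o["tcp_pos"]
m=np.all((W>[.50,.235,.124])&(W<[.56,.29,.150]),-1); p=W[m]
a=np.radians(-8.27); ex=np.array([np.cos(a),np.sin(a)]); ey=np.array([-ex[1],ex[0]])
q=p[:,:2]-t[:2]; print(len(p),"blade local x med (expect 1.5mm)",np.median(q@ex)*1e3,"y range",np.percentile(q@ey,[0,5,50,95,100])*1e3)
for n in("scene",):
    im=np.load(n+"0.npz")
    for th in(5,8,12): 
        mm,y,_=dark(n,im["im"],[.532,.2615,.1],.1,8,th); d=mm-t[:2]; print(n,th,"slot rel tcp local mm",d@ex*1e3,d@ey*1e3,y)
for n in("top","scene"):
    f=np.load(n+"0.npz"); W=cloud(n,f["d"]); p=W[np.all((W>[.48,.225,.0975]) & (W<[.58,.32,.104]),-1)][:,:2]-t[:2]
    print(n,"block local x",np.percentile(p@ex,[1,99])*1e3,"y",np.percentile(p@ey,[1,99])*1e3)
```

```text
105 blade local x med (expect 1.5mm) 2.3435396466987974 y range [-12.5411807  -11.48577571  -0.11368931  10.25349709  11.52157707]
scene 5 slot rel tcp local mm 1.897034895360504 -0.5787656147938824 -8.978760446732393
scene 8 slot rel tcp local mm 1.9420333713539524 -0.6648274586761629 -8.722912121543771
scene 12 slot rel tcp local mm 1.885980000416361 -0.6538118832956188 -8.540628771156664
top block local x [-30.44375658  28.36037595] y [-26.61464524  29.49683252]
scene block local x [-29.51659187  31.99111481] y [-28.75947279  29.50515513]
```

Emit:
carry_out(
  moves="0.05 0 -0.8 0; 0.05 0 -1.6 0; 0.05 0 -1.9 0; 0.05 0 -2.1 0; 0.05 0 -2.3 0; 0.05 0 -2.5 0; 0.05 0 -2.7 0; 0.05 0 -2.7 0; 0.05 0 -2.7 0",
)

```text
clock: 8.7
tcp_pos: [0.5307, 0.2621, 0.1354]
eef_rot: [0.463, -0.535, 0.535, -0.463]
wrist_force: [0.5, 0.3, 0.2]
opening: 0.0114
```

Emit:
carry_out(
  moves="0 0 -0.4 0; 0 0 -0.8 0; 0 0 -1.2 0; 0 0 -1.6 0; 0 0 -2.0 0; 0 0 -2.3 0; 0 0 -2.5 0; 0 0 -2.5 0; 0 0 -2.5 0",
)

```text
clock: 9.6
tcp_pos: [0.5307, 0.2621, 0.1104]
eef_rot: [-0.463, 0.535, -0.535, 0.463]
wrist_force: [-0.3, -1.2, -0.5]
opening: 0.0117
```

Emit:
carry_out(
  moves="0 0 -0.1 0; 0 0 -0.2 0; 0 0 -0.3 0; 0 0 -0.3 0; 0 0 -0.3 0",
)

```text
clock: 10.1
tcp_pos: [0.5308, 0.2621, 0.1076]
eef_rot: [0.463, -0.535, 0.535, -0.463]
wrist_force: [-0.8, -1.1, 1.7]
opening: 0.0112
```

Emit:
carry_out(
  moves="0 0 -0.1 0; 0 0 -0.1 0; 0 0 -0.1 0; 0 0 -0.1 0",
)

```text
clock: 10.5
tcp_pos: [0.5308, 0.2622, 0.1076]
eef_rot: [0.463, -0.535, 0.535, -0.463]
wrist_force: [-3.3, -1.8, 8.8]
opening: 0.0112
```

Emit:
carry_out(
  moves="0 0 -0.05 0; 0 0 -0.05 0; 0 0 -0.05 0",
)

```text
clock: 10.8
tcp_pos: [0.5308, 0.2622, 0.1075]
eef_rot: [0.463, -0.535, 0.535, -0.463]
wrist_force: [-5.7, -2.4, 11.1]
opening: 0.0113
```

Emit:
carry_out(
  moves="0 0 0 0; 0 0 0 0; 0 0 0 0; 0 0 0 0; 0 0 0 0; 0 0 0 0; 0 0 0 0; 0 0 1 0; 0 0 3 0; 0 0 6 0; 0 0 10 0; 0 0 14 0; 0 0 16 0; 0 0 16 0; 0 0 16 0",
  fingers=1,
)

```text
clock: 12.3
tcp_pos: [0.5307, 0.2621, 0.2662]
eef_rot: [0.462, -0.535, 0.535, -0.463]
wrist_force: [0.2, -0.7, -0.3]
opening: 0.0854
```

Emit:
carry_out(
  moves="-0.5 -2 0 0; -1 -5 0 0; -1.5 -8 0 0; -2.2 -11 0 0; -3 -14 0 0; -3.4 -16 0 0; -3.4 -16.2 0 0; -3.4 -16.2 0 0; -3.4 -16.2 0 0",
)

```text
clock: 13.2
tcp_pos: [0.4964, 0.1007, 0.2649]
eef_rot: [-0.463, 0.535, -0.534, 0.463]
wrist_force: [0.1, 0.0, -0.5]
opening: 0.0854
```

Run:
```python
from h import *
o=arm.get_obs(); print(o["clock"],o["tcp_pos"],o["opening"],o["wrist_force"])
out=[]
for n,c in(("scene",[.53,.262,.12]),("scene",[.4965,.1003,.19])):
    im,d=viewer.snapshot(n); W=cloud(n,d)
    u,v=proj(n,c)[0].astype(int); 
    out.append(cv2.resize(im[v-45:v+45,u-45:u+45],(400,400),interpolation=cv2.INTER_CUBIC))
p=W[np.all((W>[.48,.22,.128])&(W<[.58,.31,.16]),-1)]; print(len(p),"grip top z",np.percentile(p[:,2],[5,50,95,99]),p.mean(0))
b=W[np.all((W>[.48,.237,.095])&(W<[.58,.31,.105]),-1)]; print("block z",np.median(b[:,2]))
cv2.imwrite("pics/placed.png",np.hstack(out))
```

```text
13.2 [0.49641823 0.1007386  0.26493487] 0.08538890310565694 [ 0.08350728  0.04750244 -0.52248999]
217 grip top z [0.12915526 0.13793956 0.14117764 0.14180115] [0.52765068 0.24551026 0.13701286]
block z 0.09958042956089963
```

View pics/placed.png

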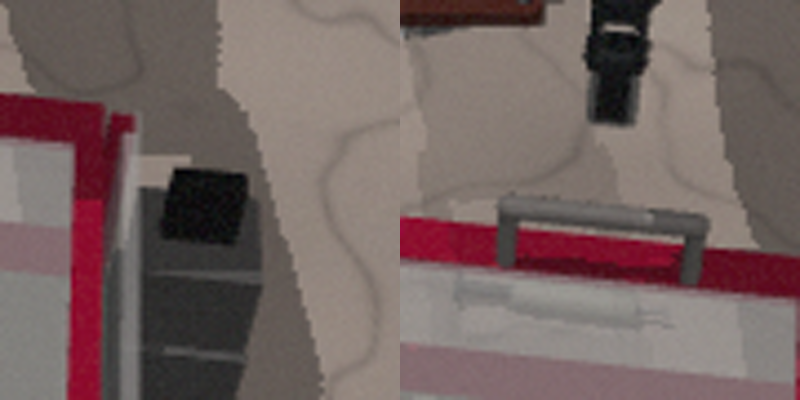

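The left crop shows the grip sitting square on the block at (205,205), and its top measures 0.140 m, so it is flush. The gripper is above the bar, which is at (600,215) in the right crop. Next I'll grip the bar.

Emit:
carry_out(
  moves="0 0 -3 0; 0 0 -6 0; 0 0 -8 0; 0 0 -9.2 0; 0 0 -9.8 0; 0 0 -9.8 0; 0 0 -9.8 0",
)

```text
clock: 14.0
tcp_pos: [0.4975, 0.1003, 0.1689]
eef_rot: [0.462, -0.534, 0.535, -0.463]
wrist_force: [-0.4, 0.2, 0.7]
opening: 0.0855
```

Emit:
carry_out(
  moves="0 0 0 0; 0 0 0 0; 0 0 0 0; 0 0 0 0; 0 0 0 0; 0 0 0 0; 0 0 0 0; 0 0 0 0; 0 0 0 0; 0 0 0 0",
  fingers=0,
  grip_force=30,
)

```text
clock: 15.0
tcp_pos: [0.4965, 0.1001, 0.168]
eef_rot: [-0.463, 0.535, -0.535, 0.463]
wrist_force: [-3.5, -0.7, 4.8]
opening: 0.0108
```

Emit:
carry_out(
  moves="0.08 -0.01 0.33 0; 0.15 -0.02 0.66 0; 0.31 -0.04 1.32 0; 0.5 -0.07 1.97 0; 0.71 -0.1 2.61 0; 0.95 -0.14 3.24 0; 1.19 -0.17 3.87 0; 1.47 -0.22 4.48 0; 1.76 -0.26 5.09 0; 2.08 -0.31 5.68 0; 2.42 -0.35 6.27 0; 2.42 -0.35 6.27 0; 2.42 -0.35 6.27 0",
)

```text
clock: 16.3
tcp_pos: [0.52, 0.0967, 0.2314]
eef_rot: [-0.463, 0.535, -0.534, 0.462]
wrist_force: [-9.1, 0.3, 0.8]
opening: 0.0105
```

Emit:
carry_out(
  moves="0.36 -0.05 0.57 0; 0.73 -0.11 1.13 0; 1.14 -0.17 1.67 0; 1.55 -0.23 2.2 0; 1.55 -0.23 2.2 0; 1.55 -0.23 2.2 0",
)

```text
clock: 16.9
tcp_pos: [0.5352, 0.0945, 0.2542]
eef_rot: [-0.463, 0.535, -0.534, 0.462]
wrist_force: [-12.1, 0.2, 5.7]
opening: 0.0107
```

Emit:
carry_out(
  moves="0.32 -0.05 0.52 0; 0.76 -0.11 1.02 0; 1.22 -0.18 1.5 0; 1.7 -0.25 1.97 0; 2.2 -0.32 2.42 0; 2.73 -0.4 2.85 0; 2.73 -0.4 2.85 0; 2.73 -0.4 2.85 0",
)

```text
clock: 17.7
tcp_pos: [0.5634, 0.0904, 0.2839]
eef_rot: [0.463, -0.535, 0.535, -0.463]
wrist_force: [-10.5, 0.4, 7.7]
opening: 0.0106
```

Run:
```python
from h import *
o=arm.get_obs(); print(o["clock"],o["tcp_pos"],o["opening"],o["wrist_force"])
out=[]
a=np.radians(-8.25); ex=np.array([np.cos(a),np.sin(a)]); ey=np.array([-ex[1],ex[0]]); c=np.array([.5957,.086])
for n in("scene","top"):
    im,d=viewer.snapshot(n); np.savez(n+"2.npz",im=im,d=d); W=cloud(n,d); q=W[...,:2]-c; L=np.stack([q@ex,q@ey,W[...,2]],-1)
    pk=(im[...,2]>1.8*im[...,1].astype(float))&(im[...,2]>60)   # pink edges
    for lab,lo,hi in(("panel L",80,108),("panel R",-108,-80),("mid",-80,80)):
        m=(L[...,1]>lo)&(L[...,1]<hi)&(L[...,0]>-105)&(L[...,0]<70)&(L[...,2]>.160)&(L[...,2]<.34)&(pk|(lab=="mid")); p=L[m]
        if len(p)<15: print(n,lab,len(p)); continue
        l=cv2.fitLine(p[:,[0,2]].astype(np.float32),cv2.DIST_HUBER,0,.001,.001).ravel(); print(n,lab,len(p),"line deg",np.degrees(np.arctan(-l[1]/l[0])),"hinge deg",np.degrees(np.median(np.arctan2(p[:,2]-.147,.09-p[:,0]))))
    out.append(im[150:400,210:510] if n=="scene" else im[130:380,150:450])
cv2.imwrite("pics/open.png",cv2.resize(np.hstack(out),(800,333)))
```

```text
17.7 [0.56336216 0.09039534 0.28386729] 0.010559190575786945 [-10.46293994   0.37890946   7.66690833]
scene panel L 0
scene panel R 0
scene mid 31974 line deg 0.98298424 hinge deg 10.03575671786036
top panel L 0
top panel R 0
top mid 8600 line deg -0.40818483 hinge deg 7.534808223488173
```

View pics/open.png

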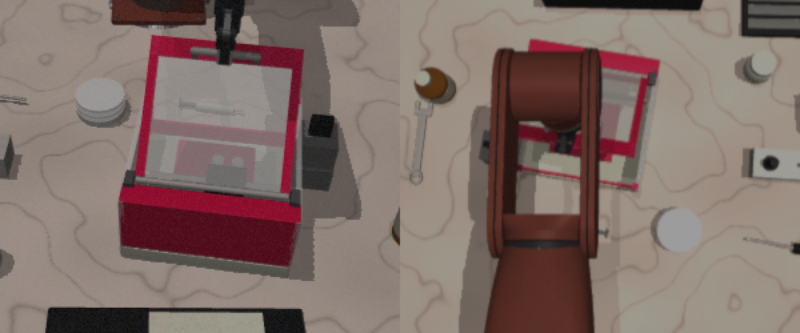

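The guard is raised with the bar held at crop (225,55), and the gauge is still seated at (320,125). My band limits were in mm instead of m, so I'll redo the fit.

Run:
```python
from h import *
a=np.radians(-8.25); ex=np.array([np.cos(a),np.sin(a)]); ey=np.array([-ex[1],ex[0]]); c=np.array([.5957,.086])
for n in("scene","top"):
    f=np.load(n+"2.npz"); im,W=f["im"],cloud(n,f["d"]); q=W[...,:2]-c; L=np.stack([q@ex,q@ey,W[...,2]],-1)
    pk=(im[...,2]>1.8*im[...,1].astype(float))&(im[...,2]>60)
    for lab,lo,hi in(("L",.07,.115),("R",-.115,-.07),("M",-.08,.08)):
        p=L[(L[...,1]>lo)&(L[...,1]<hi)&(L[...,0]>-.12)&(L[...,0]<.06)&(L[...,2]>.165)&(L[...,2]<.34)&pk]
        if len(p)<15: print(n,lab,len(p)); continue
        l=cv2.fitLine(p[:,[0,2]].astype(np.float32),cv2.DIST_HUBER,0,.001,.001).ravel(); print(n,lab,len(p),"line deg",np.degrees(np.arctan(-l[1]/l[0])),"hinge deg",np.degrees(np.median(np.arctan2(p[:,2]-.147,.09-p[:,0]))))
```

```text
scene L 885 line deg 39.51474 hinge deg 40.08347860489802
scene R 819 line deg 39.621666 hinge deg 40.099862781081846
scene M 764 line deg 36.45348 hinge deg 39.98185303430532
top L 96 line deg 36.678425 hinge deg 39.64968618922561
top R 419 line deg 39.03237 hinge deg 39.78859849451143
top M 411 line deg 37.837162 hinge deg 39.63752824390526
```

Emit:
carry_out(
  moves="0 0 0 0; 0 0 0 0; 0 0 0 0; 0 0 0 0; 0 0 0 0; 0 0 0 0; 0 0 0 0; 0 0 0 0",
)

```text
clock: 18.6
tcp_pos: [0.5632, 0.0904, 0.2837]
eef_rot: [0.463, -0.535, 0.535, -0.463]
wrist_force: [-10.8, 0.8, 8.5]
opening: 0.0105
```

Run:
```python
from h import *
o=arm.get_obs(); print(o["clock"],o["tcp_pos"],o["wrist_force"],abs(o["qd"]).max())
im,d=viewer.snapshot("scene"); W=cloud("scene",d); f=np.load("scene0.npz"); W0=cloud("scene",f["d"])
for n,lo,hi in(("round",[.44,-.33,.075],[.6,-.22,.1]),("jar",[.68,-.32,.03],[.8,-.21,.09]),("tip_box",[.55,-.52,.03],[.7,-.36,.07]),("bottle",[.6,.34,.03],[.75,.45,.14]),("dishes",[.3,-.18,.02],[.44,-.04,.06]),("gauge",[.48,.237,.13],[.58,.31,.16])):
    print(n,[X[np.all((X>lo)&(X<hi),-1)].mean(0).round(4) if np.all((X>lo)&(X<hi),-1).any() else None for X in(W0,W)])
p=W[np.all((W>[.48,.237,.13])&(W<[.58,.31,.16]),-1)]; print("grip top",np.percentile(p[:,2],[90,95]))
arm.hand_in()
```

```text
18.6 [0.56318085 0.09038771 0.28372544] [-10.787508     0.79060138   8.46769946] 0.0019270419391699605
round [array([ 0.5183, -0.2928,  0.0858]), array([ 0.5183, -0.2928,  0.0859])]
jar [array([ 0.7287, -0.2698,  0.0659]), array([ 0.7287, -0.2699,  0.066 ])]
tip_box [array([ 0.6398, -0.4271,  0.0539]), array([ 0.6397, -0.4271,  0.0539])]
bottle [array([0.6772, 0.3973, 0.0831]), array([0.6773, 0.3974, 0.0831])]
dishes [array([ 0.381 , -0.1091,  0.0392]), array([ 0.3809, -0.1091,  0.0392])]
gauge [None, array([0.5351, 0.2614, 0.137 ])]
grip top [0.14056755 0.14133326]
the job is handed in; nothing more can be done
```

I moved the rectangular-grip gauge from the stand into the interlock slot, pressed it flush and let it go. I then raised the guard by its bar to about 40° and handed the job in at 18.6 s, still gripping the bar.

- **Gauge:** the downward motion stopped at the expected height under about 11 N, and the top of its grip measures 0.140–0.141 m. The expected height when flush is 0.140 m.
- **Guard angle:** measured from the hinge, both cameras give 39.6–40.1°. Direct line fits on the panel edges gave 36.5–39.6°; the lower ones came from sparse or mixed points, but all are within the 5° tolerance.
- **Guard hold:** the arm was still at hand-in. A steady sideways force of about 11 N on the wrist, which built up during the lift, remained at the end.
- **Other items:** the round-gripped gauge, jar, tip box, bottle and dishes are within 0.1 mm of where they were. I did not measure the syringe, screwdriver or wrench, but the arm did not go near them.

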